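# Screw down and pin the printer's build-platform clamp

## Robot

A 6-joint arm with a two-finger parallel gripper is mounted at the origin on the work surface. World frame = base frame: x ahead of the robot, y to its left, z up, the work surface at z = 0. Lengths are in mm, angles in degrees, forces in N, time in s.
With the tool pointing down it reaches from about 275 to 875 mm from the base axis. Payload 12.5 kg.
Tool frame: the origin (TCP) lies midway between the tips of the shut fingers; the grasp point (between the pads) lies 19 mm behind it; z points along the fingers, y is the direction in which the jaws open and shut (so a half turn about z gives the same grasp; the last joint's range is limited). The gripper opens to 85 mm and grips with 20 to 120 N. Pads are 22 mm wide; open, the fingers measure 114 mm over their backs; the gripper's body (76 mm by 85 mm) begins 54 mm behind the grasp point. The pads swing forward as they close: fully open they stand 13 mm farther back than shut.
Start: joints at [-80.707, 20.094, 94.641, -0, 65.266, -4.847], TCP at [134.387, -533.315, 231.29] pointing down, gripper open.
Joint ranges: [-157.81, 157.81], [-45, 120.19], [0.68, 151.7], [-89.99, 269.99], [4.06, 180], [-164.3, 164.3]. Speed limits (degrees/s): [127.2, 127.2, 159.86, 180, 180, 180].

## Interface

Orientations are given as [roll, pitch, yaw] about the fixed x, y, z axes, in that order (R = Rz(yaw) Ry(pitch) Rx(roll)).
In Python, from cell import * gives the robot as it stands.
- The arm moves only by the tool apply_moves, never from a script. Its argument "commands" is one flat list of numbers, 7 for each row, row after row: the opening, from -1 (shut) to 1 (fully open), so that 0 is half open, then the shift along the tool's x, y, z in mm, then the turn, a rotation vector about the tool's x, y, z in degrees. A call has exactly 10 rows; each row shifts and turns the commanded pose from where the row before left it, along the tool's axes as they then stand; what a row does not reach is not made up. A row lasts 1/12 s, in which the tool goes at most 41.7 mm and 7.16 degrees, less where a joint would pass 70% of its speed; a pose out of reach is approached as far as the arm can. A call is refused whole if a number of a shift passes 41.7 or a number of a turn 7.16, either way. A call with a gripper value outside its range is refused whole. The fingers move at their own pace and stop on an object; the grip force is fixed at half the most. Time passes only in rows, so rows that do not move let the fingers close, or fill a call up. It gives the time, the measured TCP pose, the force and the opening at its end, in the units of the state.
- get_obs(): the state, without advancing time (a new reading comes with each control period).
- read_camera(name): name is "scene" or "top"; returns a dict with "image" (480x640x3 uint8, blue, green, red), "K" (3x3 intrinsics, pixels), "extrinsics" (4x4, takes a point from world to camera coordinates). Camera axes: x right, y down, z forward; pixel columns grow to the right and rows downward; lengths in mm; the calibration is good to about 2 mm. A picture is of the moment at which its call begins. There is no depth.
- finish_job(): hands the job in, once; it reports no verdict.
Trained networks look in the newest picture that a camera, given by its name, has taken for a name from the list of things; names that differ only in an ending like _2 or _b are one class to them, and where a whole thing is asked for, a point or a joint stands for the part that bears it (a point fixed in the world has none). Each returns a list of dicts, best first, with "confidence" (0 to 1); they miss things now and then, are a little off and sometimes report something else, mostly with a low value. They report only what shows in the picture. A call takes as long as a camera call. They do not tell look-alikes from the thing itself.
- outline_of(query, camera): "region" (480x640 bool, what is visible of it) and "rect" ([left, top, right, bottom] in pixels, round what is visible of it).
The state is a dict: "clock": time; "joint_positions": joint angles; "joint_velocities": joint speeds; "joint_torque": joint torques, N m; "eef_pos": TCP position; "orientation": TCP orientation; "force": force on the tool from outside, world axes, zero at the start; "moment": the same for the moment, N m; "finger_gap": finger opening in mm.
Only numpy, scipy, OpenCV 4.12 (cv2) and the standard library are available. Lean on these libraries where they do the work, as an engineer would, in place of code of your own. Each camera call takes 0.05 s, during which the arm holds its last target.

## Task

Screw the white bar knob on the build-platform head clockwise down until the cross hole in its steel block lines up, in height and direction, with the holes in the two aluminium cheeks (block top flush with the cheek tops, bar pointing from cheek to cheek). Then slide the locking pin along its keyhole slot to the wide end, lift it out, and push it through both cheeks and the block from the side the bottle does not block, fully home with its collar against the cheek, and let go. Leave the bottle, dish, jar and scraper where they stand.

Things in the scene. Friction and masses are not known exactly. Their poses are not given: they have to be found in the camera images.
- yoke (a point): Centre of the clamp yoke, on the pin axis, 70 mm above the table, fixed. The pin axis is this frame's y (level). Two upright aluminium cheeks, 34 mm wide in x, 8 mm thick, have outer faces at y = +30 and -30 mm (inner at +22 and -22), tops 15 mm above this point, each with a round 12 mm hole on the pin axis.
- stand: Build-platform head carrying the yoke, fixed; origin under its centre, straight below yoke, same axes. Dark steel base 150 (x) x 110 (y) mm, 18 mm high; on it an aluminium platform 134 x 84 mm up to 28 mm, a grey block 56 x 76 mm up to 44 mm, then the two cheeks up to 85 mm.
- clamp_screw (a joint): Turn of the clamp screw, rad. 0 = cross hole in line with the cheek holes in height and direction. Positive = unscrewed, counterclockwise from above; it rises 10 mm a turn (1.59 mm a rad), so half a turn or a turn away the hole is 5 or 10 mm too high. Starts at 5.2 to 7.6 (about 0.8 to 1.2 turns up). Range -1.6 to 12. Friction 0.06 N m; stays where left.
- screw_bar (a point): Centre of the screw's white bar grip, 39 mm above yoke at joint 0, higher when unscrewed. Bar 44 mm long (this frame's y, parallel to the cross hole), 14 mm thick (x), 34 mm high; turns and rises with the screw. Below: a round neck 8 mm high, then a 28 mm steel cube with a 12 mm cross hole between the cheeks; the cube's top is 1 mm below the cheek tops at joint 0.
- keyhole_wide (a point): Centre of the keyhole's wide end, at the top face of the fixed grey pin holder's plate, 26 mm above the table. The wide end is a 26 mm square opening; from it a slot 10 mm wide runs along -y of this frame to y = -35 mm. The plate, 6 mm thick and hollow below, spans x = -30 to 55, y = -50 to 24 mm; a ledge 6 mm above it (x = 32 to 50) carries the pin's shaft.
- pin_grip (a point): Centre of the locking pin's upright white grip, 16 (x) x 14 (y) x 50 mm high; x points along the shaft to its nose, z up. The shaft axis is 15 mm below. Below the grip a 7 mm neck and a headed foot, 18 mm across, to 40 mm below this point. At the start the neck is in the narrow slot, about 30 mm from the wide end, shaft roughly along +x of the holder; the head stops it lifting there.
- pin_mid (a point): Point on the pin's shaft axis, 50 mm from the grip's centre line towards the nose; axes as pin_grip. It lies at yoke when the pin is fully home from either side (collar on the cheek). From the grip's centre line: collar, 16 mm across, ends at 20 mm; steel shaft, 8 mm across, runs to 84 mm, its taper to 94 mm.
- pin: The locking pin as a whole, about 0.09 kg; origin on the shaft axis, 15 mm below pin_grip, same axes.
- bottle: Amber resin bottle, 56 mm across, 150 mm high, origin under its centre; stands in the way on one side of the yoke along the pin axis (+y or -y). Not to be moved.
- dish: Low white dish, 70 mm across, 22 mm high, origin under its centre; on the other side of the yoke, low enough to work over. Not to be moved.
- jar: Small glass jar with a white lid, 44 mm across, 60 mm high, origin under its centre, on the robot's side of the pin holder. Not to be moved.
- scraper: Scraper, 200 mm long, lying on the far part of the mat. Not to be moved.
Things that resemble listed ones, but are neither listed nor needed, are in the scene too. Leave any blue look-alike of the pin alone.

How it is judged (in metres and radians):
On the way, in this order (a step that is already met when the one before it is completed fails the run):
1. the screw is turned down until its cross hole lines up, the pin still in its holder (value of joint clamp_screw between -0.25 and 0.25 rad and horizontal distance between pin_grip and keyhole_wide below 0.045 m and height (world z) of pin_grip below 0.07 m), for 0.2 s.
2. the pin is slid to the wide end of the keyhole, its head still under the plate (horizontal distance between pin_grip and keyhole_wide below 0.0085 m and height (world z) of pin_grip below 0.06 m).
3. the pin is lifted clear of the holder (height (world z) of pin_grip above 0.085 m), for 0.1 s.
At the end, for the whole second after the job is handed in: The screw is within 0.25 rad of its lined-up position, the pin is through both cheeks and the block with pin_mid within 6 mm of the yoke centre and its shaft within 0.15 rad of the pin axis, pin and screw at rest, and bottle, dish, jar and scraper each within 20 mm of where they started (value of joint clamp_screw between -0.25 and 0.25 rad and distance between pin_mid and yoke below 0.006 m and angle between the x axis of pin_mid and the y axis of yoke, either way round below 0.15 rad and linear speed of pin below 0.02 m/s and velocity of joint clamp_screw between -0.1 and 0.1 rad/s and distance of each of bottle, dish, jar, scraper from where it was at the start of the episode below 0.02 m); the robot touches nothing.
It fails at once if the bottle or the jar is tipped (angle between any of bottle, jar's own z axis and vertical above 0.35 rad).
It fails at once if a bystander is pushed more than 20 mm from its place (distance of any of bottle, dish, jar, scraper from where it was at the start of the episode above 0.02 m).
It also fails if it takes over 72 s, if anything falls off the work surface, if the arm or the gripper's body presses on something with over 40 N, if the wrist force passes 120 N, or if a joint passes its speed limit or range.

## Working session

There is one attempt and no reset: what is moved stays moved. The work goes in short steps, Python scripts to look and compute and a tool call to move; the robot and the scene stay as the last step left them, time stands still between calls to the robot, and variables do not carry over. Pictures are saved under pics/ and viewed, and the job is handed in when it is done.

Besides the shell and the picture viewer there is one more tool, called after "Call:" as name(argument=value, ...) on one line, values as JSON. apply_moves: Moves the arm, as the interface text tells. Its arguments: {"type":"object","properties":{"commands":{"type":"array","items":{"type":"number"}}},"required":["commands"]}

```bash
ls; mkdir -p pics; python3 - <<'E'
from cell import *
import cv2
o=get_obs();print(o)
for n in("scene","top"):
    c=read_camera(n);cv2.imwrite(f"pics/{n}0.png",c["image"]);print(n,c["K"],c["extrinsics"])
    for q in("stand","screw_bar","pin","pin_grip","bottle","dish","jar","scraper","keyhole_wide"):
        try:
            for r in outline_of(q,n)[:3]: print(q,r["rect"],round(r["confidence"],2))
        except Exception as e: print(q,e)
print(get_obs()["clock"])
E
```

```text
pics
{'clock': 0.0, 'joint_positions': array([-8.07062507e+01,  2.01244501e+01,  9.46780859e+01,  3.44147627e-04,
        6.52655873e+01, -4.84673217e+00]), 'joint_velocities': array([-0.08621499, -0.10293492,  0.00430614,  0.00351607,  0.02728806,
        0.03185172]), 'joint_torque': array([-2.60569970e-03, -5.06104732e+01, -2.91405344e+01, -1.71547531e-04,
        4.50006439e-03,  4.77870415e-06]), 'eef_pos': array([ 134.34073759, -532.99005981,  230.74981139]), 'orientation': array([-1.79932147e+02, -6.06705781e-03,  1.41403337e+01]), 'force': array([-0.56422891,  0.16533218, -0.52712477]), 'moment': array([ 0.01992441, -0.0563387 ,  0.03131268]), 'finger_gap': 85.23771395698371}
scene [[523.48872283   0.         322.41298402]
 [  0.         523.48872283 238.01212531]
 [  0.           0.           1.        ]] [[ 8.66001105e-01  4.99769276e-01 -1.65153303e-02 -4.71915277e+02]
 [ 3.30505175e-01 -5.96860213e-01 -7.31111630e-01 -1.84226589e+02]
 [-3.75244474e-01  6.27685078e-01 -6.82057936e-01  1.26344576e+03]
 [ 0.00000000e+00  0.00000000e+00  0.00000000e+00  1.00000000e+00]]
stand
[... 852 characters left out ...]
+00  0.00000000e+00  1.00000000e+00]]
stand [178.0, 259.5, 249.8, 352.5] 0.73
screw_bar [176.1, 259.6, 247.8, 346.6] 0.74
screw_bar [188.6, 288.4, 217.7, 313.3] 0.65
screw_bar [385.1, 234.2, 434.8, 289.7] 0.33
pin [461.4, 217.3, 514.0, 252.6] 0.84
pin [447.6, 293.7, 494.7, 338.0] 0.82
pin [395.8, 158.8, 444.8, 190.8] 0.8
pin_grip [451.6, 296.6, 498.0, 342.4] 0.94
pin_grip [395.7, 157.3, 448.2, 192.0] 0.83
pin_grip [402.2, 226.0, 425.8, 269.4] 0.74
bottle [119.3, 265.6, 163.7, 297.2] 0.83
dish [259.0, 295.4, 292.1, 333.9] 0.95
jar [396.8, 299.7, 422.8, 324.1] 0.79
jar [400.4, 222.0, 425.4, 273.0] 0.62
scraper [274.1, 117.6, 322.4, 219.0] 0.74
keyhole_wide [387.4, 235.7, 431.8, 288.9] 0.86
1.0
```

View pics/scene0.png

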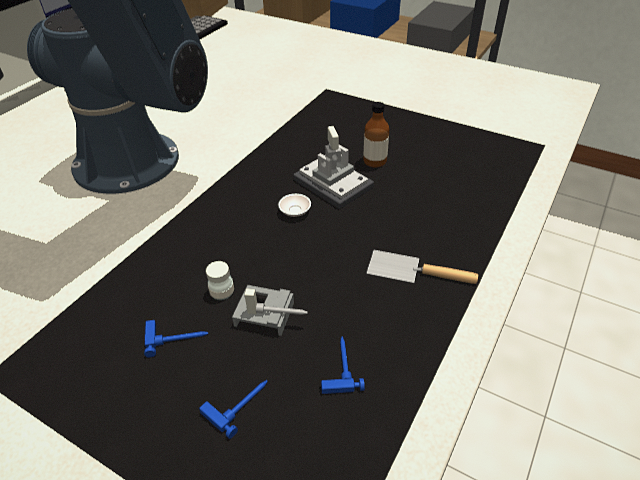

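View pics/top0.png

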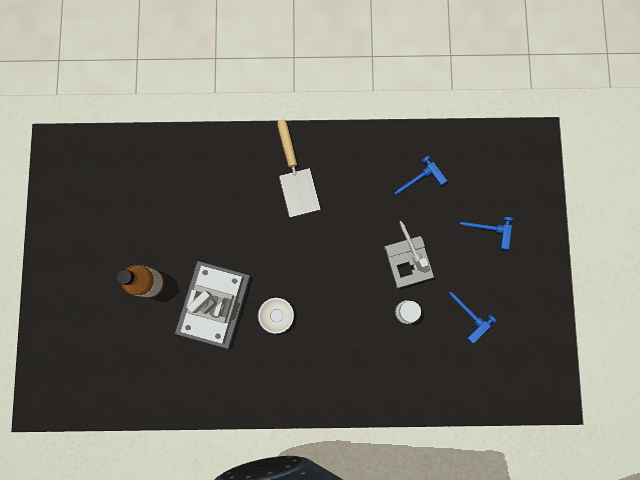

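```bash
python3 - <<'E'
import cv2,numpy as np
s=cv2.imread("pics/scene0.png");t=cv2.imread("pics/top0.png")
def c(im,x0,y0,x1,y1,f,n): cv2.imwrite(f"pics/{n}.png",cv2.resize(im[y0:y1,x0:x1],None,fx=f,fy=f,interpolation=cv2.INTER_CUBIC))
c(t,375,220,455,300,7,"t_hold");c(t,110,240,310,370,4,"t_stand");c(s,200,240,320,350,5,"s_hold");c(s,260,90,400,230,4,"s_stand")
E
```

```text
(no output)
```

View pics/t_hold.png

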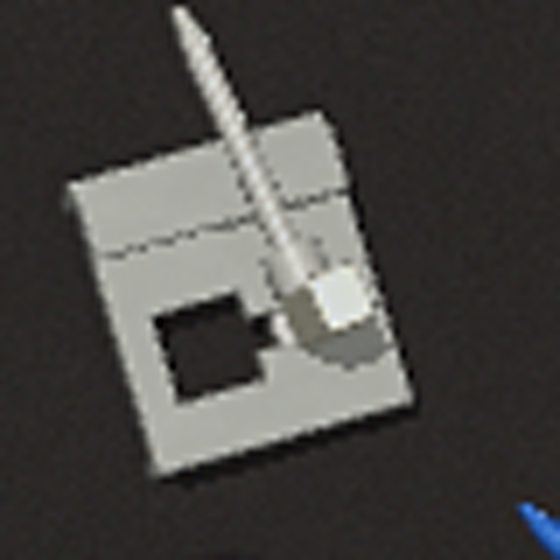

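View pics/t_stand.png

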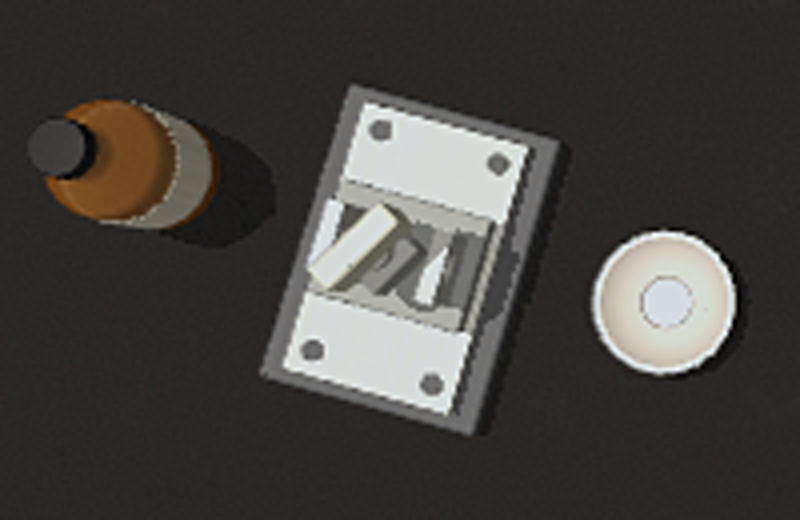

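View pics/s_hold.png

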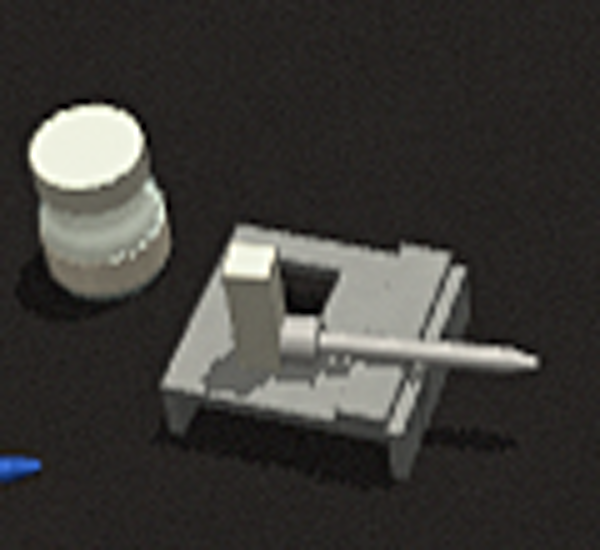

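View pics/s_stand.png

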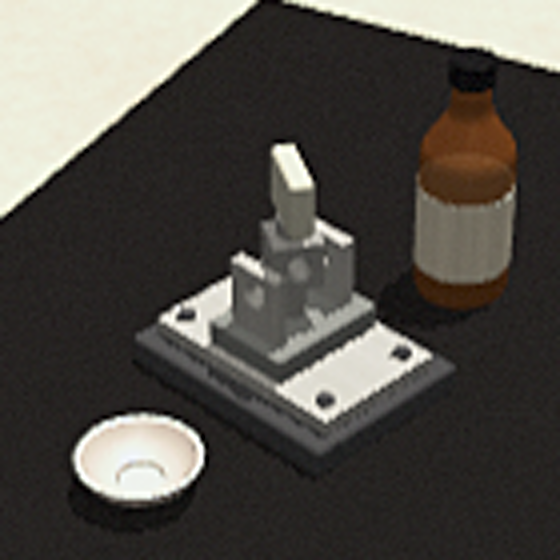

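White pin in the holder is at top≈(422,262) and scene≈(251,303). The three blue look-alikes are at top (470,316), (420,175) and (490,232), and I'll leave them alone. The crop confirms a white grip and steel shaft in the grey keyhole holder. The white bar is at top≈(199,299), the bottle at (140,280) and the dish at (276,316).

```bash
cat > h.py <<'E'
import numpy as np, cv2
from scipy.optimize import least_squares
import json
K={'s':np.array([[523.48872283,0,322.41298402],[0,523.48872283,238.01212531],[0,0,1]]),'t':np.array([[545.36305532,0,326.40070535],[0,545.36305532,246.52358499],[0,0,1]])}
E={'s':np.array([[8.66001105e-01,4.99769276e-01,-1.65153303e-02,-4.71915277e+02],[3.30505175e-01,-5.96860213e-01,-7.31111630e-01,-1.84226589e+02],[-3.75244474e-01,6.27685078e-01,-6.82057936e-01,1.26344576e+03]]),
't':np.array([[-1.37476098e-02,-9.99903875e-01,-1.80131909e-03,-5.32002999e+01],[-9.89296527e-01,1.38634531e-02,-1.45259029e-01,5.86513705e+02],[1.45270039e-01,-2.14925741e-04,-9.89392020e-01,1.01421755e+03]])}
def proj(c,P):
    P=np.atleast_2d(P);q=(E[c][:,:3]@P.T).T+E[c][:,3];q=(K[c]@q.T).T;return q[:,:2]/q[:,2:]
def back(c,uv,z):
    R=E[c][:,:3];t=E[c][:,3];d=R.T@np.linalg.inv(K[c])@np.array([uv[0],uv[1],1.]);o=-R.T@t;return o+d*(z-o[2])/d[2]
def place(p,L):
    a=np.deg2rad(p[2]);L=np.atleast_2d(L);return np.c_[p[0]+np.cos(a)*L[:,0]-np.sin(a)*L[:,1],p[1]+np.sin(a)*L[:,0]+np.cos(a)*L[:,1],L[:,2]]
def fit(obs,p0,verbose=True):
    f=lambda p:np.concatenate([(proj(c,place(p,[l]))[0]-np.array(uv)) for c,l,uv in obs])
    r=least_squares(f,p0,loss='soft_l1')
    if verbose: print(np.round(r.x,2));print(np.round(f(r.x).reshape(-1,2),1).tolist())
    return r.x
E
python3 - <<'E'
from h import *
T=lambda x,y:(110+x/4-.4,240+y/4-.4); S=lambda x,y:(260+x/4-.4,90+y/4-.4)
# stand: guess y axis toward bottle (image left) => world +y ; x up
ob=[('t',(67,42,28),T(362,103)),('t',(67,-42,28),T(528,150)),('t',(-67,-42,28),T(450,415)),('t',(-67,42,28),T(284,367)),
('t',(75,55,18),T(352,85)),('t',(-75,55,18),T(262,375)),('t',(75,-55,18),T(562,142)),('t',(-75,-55,18),T(472,435)),
('s',(67,42,28),S(437,365)),('s',(67,-42,28),S(325,420)),('s',(-67,-42,28),S(160,320)),
('s',(75,55,18),S(457,368)),('s',(75,-55,18),S(318,460)),('s',(-75,-55,18),S(135,338))]
p0=back('t',(213,305),18)
st=fit(ob,[p0[0],p0[1],-15])
T=lambda x,y:(375+x/7-.45,220+y/7-.45); S=lambda x,y:(200+x/5-.4,240+y/5-.4)
ob=[('t',(-30,24,26),T(155,475)),('t',(-30,-50,26),T(412,400)),('t',(13,13,26),T(155,318)),('t',(13,-13,26),T(237,293)),('t',(-13,-13,26),T(267,375)),('t',(-13,13,26),T(180,403)),
('t',(50,24,32),T(70,188)),('t',(50,-50,32),T(325,115)),
('s',(-30,24,26),S(238,227)),('s',(-30,-50,26),S(162,387))]
p0=back('t',(408,262),26)
ho=fit(ob,[p0[0],p0[1],16])
print("pin grip top", back('t',T(341,298),76), 'scene',back('s',S(249,260),76))
print("tip", back('t',T(180,8),36), back('s',S(538,362),36))
print("bar top corners")
T=lambda x,y:(110+x/4-.4,240+y/4-.4); S=lambda x,y:(260+x/4-.4,90+y/4-.4)
for z in (136,):
  for q in ((385,203),(402,213),(322,288),(308,270)): print(back('t',T(*q),z))
for n,q,z in(('bottle cap',T(62,148),150),('dish',T(665,302),22)):print(n,back('t',q,z))
print('jar',back('t',(409,311),60))
np.save('st.npy',st);np.save('ho.npy',ho)
E
```

```text
[479.12 162.64 -16.41]
[[1.2, -0.6], [0.7, -0.8], [-0.1, 0.1], [-0.3, 0.2], [-0.2, -1.2], [-1.1, 0.3], [0.5, -0.5], [0.6, 0.8], [-0.8, -2.4], [0.2, 0.6], [-0.6, -0.6], [0.7, -0.4], [0.3, -1.3], [-0.7, -0.6]]
[ 541.68 -213.37   16.12]
[[0.8, -0.2], [0.1, -0.5], [-0.7, -0.4], [0.2, -0.7], [0.1, 0.2], [-0.1, 0.1], [0.7, 1.5], [0.2, 1.0], [0.3, -0.5], [0.5, -0.4]]
pin grip top [ 548.85691099 -241.85952351   76.        ] scene [ 549.6665635 -243.5855682   76.       ]
tip [ 635.94877806 -207.08712595   36.        ] [ 635.775658   -206.83502678   36.        ]
bar top corners
[497.6683649  150.14712408 136.        ]
[493.20789572 142.65156447 136.        ]
[461.18907643 176.81673491 136.        ]
[469.04425588 183.07668077 136.        ]
bottle cap [522.36366835 286.94421997 150.        ]
dish [455.61327981  38.62651493  22.        ]
jar [ 458.96167778 -214.36351978   60.        ]
```

```bash
cat > plan.py <<'E'
import numpy as np
# tool pointing down, pose = x,y,z,yaw
def plan(p, segs):
    """p start; segs list of (target xyz yaw, nrows, grip). prints rows"""
    p=np.array(p,float);out=[]
    for tgt,n,g in segs:
        tgt=np.array(tgt,float)
        s=p.copy()
        for i in range(n):
            w=s+(tgt-s)*(i+1)/n
            d=w-p;a=np.deg2rad(p[3])
            tx=np.cos(a)*d[0]+np.sin(a)*d[1];ty=np.sin(a)*d[0]-np.cos(a)*d[1]
            r=np.round([tx,ty,-d[2],-d[3]],1)
            out+= [[g,*r[:3],0,0,r[3]]]
            p=p+np.array([np.cos(a)*r[0]+np.sin(a)*r[1],np.sin(a)*r[0]-np.cos(a)*r[1],-r[2],-r[3]])
    for k in range(0,len(out),10):
        print('['+', '.join(', '.join(f'{v:g}' for v in r) for r in out[k:k+10])+']')
    print(len(out),'end',np.round(p,2))
E
python3 - <<'E'
from plan import *
plan([134.387,-533.315,231.29,14.14],[([479,162.6,190,132.2],20,1)])
E
```

```text
[1, 25.2, -29.5, 2.1, 0, 0, -5.9, 1, 28.1, -26.8, 2, 0, 0, -5.9, 1, 30.7, -23.8, 2.1, 0, 0, -5.9, 1, 33, -20.4, 2.1, 0, 0, -5.9, 1, 35, -17, 2, 0, 0, -5.9, 1, 36.4, -13.3, 2.1, 0, 0, -5.9, 1, 37.7, -9.5, 2.1, 0, 0, -5.9, 1, 38.4, -5.5, 2, 0, 0, -5.9, 1, 38.8, -1.6, 2.1, 0, 0, -5.9, 1, 38.8, 2.5, 2, 0, 0, -5.9]
[1, 38.3, 6.4, 2.1, 0, 0, -5.9, 1, 37.4, 10.2, 2.1, 0, 0, -5.9, 1, 36.2, 14.1, 2, 0, 0, -5.9, 1, 34.5, 17.8, 2.1, 0, 0, -5.9, 1, 32.6, 21.2, 2.1, 0, 0, -5.9, 1, 30.1, 24.4, 2, 0, 0, -5.9, 1, 27.6, 27.4, 2.1, 0, 0, -6, 1, 24.4, 30.1, 2.1, 0, 0, -5.9, 1, 21.3, 32.5, 2, 0, 0, -5.9, 1, 17.8, 34.5, 2.1, 0, 0, -5.9]
20 end [479.01 162.56 189.99 132.24]
```

Call:
apply_moves(commands=[1,25.2,-29.5,2.1,0,0,-5.9,1,28.1,-26.8,2,0,0,-5.9,1,30.7,-23.8,2.1,0,0,-5.9,1,33,-20.4,2.1,0,0,-5.9,1,35,-17,2,0,0,-5.9,1,36.4,-13.3,2.1,0,0,-5.9,1,37.7,-9.5,2.1,0,0,-5.9,1,38.4,-5.5,2,0,0,-5.9,1,38.8,-1.6,2.1,0,0,-5.9,1,38.8,2.5,2,0,0,-5.9])

```text
clock: 1.83
eef_pos: [307.1, -183.7, 210.9]
orientation: [180.0, 0.0, 73.4]
force: [1.3, -0.8, -0.2]
finger_gap: 85.6
```

Call:
apply_moves(commands=[1,38.3,6.4,2.1,0,0,-5.9,1,37.4,10.2,2.1,0,0,-5.9,1,36.2,14.1,2,0,0,-5.9,1,34.5,17.8,2.1,0,0,-5.9,1,32.6,21.2,2.1,0,0,-5.9,1,30.1,24.4,2,0,0,-5.9,1,27.6,27.4,2.1,0,0,-6,1,24.4,30.1,2.1,0,0,-5.9,1,21.3,32.5,2,0,0,-5.9,1,17.8,34.5,2.1,0,0,-5.9])

```text
clock: 2.67
eef_pos: [479.5, 164.7, 190.0]
orientation: [180.0, 0.0, 132.6]
force: [1.1, -1.2, 0.5]
finger_gap: 85.5
```

Call:
apply_moves(commands=[1,0,0,17,0,0,0,1,0,0,17,0,0,0,1,0,0,17,0,0,0,1,0,0,17,0,0,0,1,0,0,16,0,0,0,1,0,0,0,0,0,0,1,0,0,0,0,0,0,0.2,0,0,0,0,0,0,0,0,0,0,0,0,0,-0.2,0,0,0,0,0,0])

```text
clock: 3.5
eef_pos: [479.5, 162.7, 106.9]
orientation: [179.9, 0.0, 132.2]
force: [-0.1, -0.3, -0.7]
finger_gap: 51.7
```

Call:
apply_moves(commands=[-0.4,0,0,0,0,0,0,-0.5,0,0,0,0,0,0,-0.6,0,0,0,0,0,0,-0.7,0,0,0,0,0,0,-1,0,0,0,0,0,0,-1,0,0,0,0,0,0,-1,0,0,0,0,0,0,-1,0,0,0,0,0,0,-1,0,0,0,0,0,0,-1,0,0,0,0,0,0])

```text
clock: 4.33
eef_pos: [479.7, 162.9, 106.4]
orientation: [179.9, 0.0, 132.2]
force: [4.1, 3.3, 3.0]
finger_gap: 13.0
```

```bash
python3 - <<'E'
from cell import *
o=get_obs()
for k in('clock','eef_pos','orientation','force','moment','finger_gap','joint_positions'):print(k,o[k])
E
```

```text
clock 4.3333
eef_pos [479.66983084 162.86348524 106.39047708]
orientation [1.79904866e+02 3.79749547e-02 1.32238365e+02]
force [4.08991171 3.290794   2.98869238]
moment [ 0.63772623 -0.46140996  0.04916592]
finger_gap 13.03907356296316
joint_positions [ 1.34805954e+01  2.55422590e+01  1.07211448e+02  1.70220839e-02
  4.71446240e+01 -2.87693675e+01]
```

Call:
apply_moves(commands=[-1,0,0,0.19,0,0,6.9,-1,0,0,0.19,0,0,6.9,-1,0,0,0.19,0,0,6.9,-1,0,0,0.19,0,0,6.9,-1,0,0,0.19,0,0,6.9,-1,0,0,0.19,0,0,6.9,-1,0,0,0.19,0,0,6.9,-1,0,0,0.19,0,0,6.9,-1,0,0,0.19,0,0,6.9,-1,0,0,0.19,0,0,6.9])

```text
clock: 5.17
eef_pos: [478.5, 162.8, 104.4]
orientation: [-179.9, 0.0, 62.9]
force: [-2.8, 4.1, 8.0]
finger_gap: 13.1
```

Call:
apply_moves(commands=[-1,0,0,0.19,0,0,6.9,-1,0,0,0.19,0,0,6.9,-1,0,0,0.19,0,0,6.9,-1,0,0,0.19,0,0,6.9,-1,0,0,0.19,0,0,6.9,-1,0,0,0.19,0,0,6.9,-1,0,0,0.19,0,0,6.9,-1,0,0,0.19,0,0,6.9,-1,0,0,0.19,0,0,6.9,-1,0,0,0.19,0,0,6.9])

```text
clock: 6.0
eef_pos: [478.1, 163.8, 102.5]
orientation: [-179.9, 0.1, -6.1]
force: [-6.1, 12.0, 9.0]
finger_gap: 13.1
```

Call:
apply_moves(commands=[-1,0,0,0.19,0,0,6.9,-1,0,0,0.19,0,0,6.9,-1,0,0,0.19,0,0,6.9,-1,0,0,0.19,0,0,6.9,-1,0,0,0.19,0,0,6.9,-1,0,0,0.19,0,0,6.9,-1,0,0,0,0,0,0,-1,0,0,0,0,0,0,-1,0,0,0,0,0,0,-1,0,0,0,0,0,0])

```text
clock: 6.83
eef_pos: [478.5, 164.4, 101.4]
orientation: [-179.9, 0.1, -47.2]
force: [-4.0, 17.2, 6.6]
finger_gap: 12.8
```

Call:
apply_moves(commands=[0,0,0,0,0,0,0,0.5,0,0,0,0,0,0,0.5,0,0,0,0,0,0,0.5,0,0,0,0,0,0,0.5,-0.7,-0.7,0,0,0,0,0.5,0,0,0,0,0,-6.9,0.5,0,0,0,0,0,-6.9,0.5,0,0,0,0,0,-6.9,0.5,0,0,0,0,0,-6.9,0.5,0,0,0,0,0,-6.9])

```text
clock: 7.67
eef_pos: [478.9, 163.4, 100.9]
orientation: [180.0, 0.0, -12.3]
force: [0.3, -0.6, 0.6]
finger_gap: 64.1
```

Call:
apply_moves(commands=[0.5,0,0,0,0,0,-6.9,0.5,0,0,0,0,0,-6.9,0.5,0,0,0,0,0,-6.9,0.5,0,0,0,0,0,-6.9,0.5,0,0,0,0,0,-6.9,0.5,0,0,0,0,0,-6.9,0.5,0,0,0,0,0,-6.9,0.5,0,0,0,0,0,-6.9,0.5,0,0,0,0,0,-6.9,0.5,0,0,0,0,0,-6.9])

```text
clock: 8.5
eef_pos: [479.0, 163.4, 101.0]
orientation: [-180.0, 0.0, 56.7]
force: [-0.8, -0.4, -0.4]
finger_gap: 64.1
```

```bash
python3 - <<'E'
from cell import *
import cv2
c=read_camera("top");cv2.imwrite("pics/t1.png",cv2.resize(c["image"][240:370,150:290],None,fx=5,fy=5,interpolation=cv2.INTER_CUBIC))
c=read_camera("scene");cv2.imwrite("pics/s1.png",cv2.resize(c["image"][60:230,240:440],None,fx=4,fy=3.5,interpolation=cv2.INTER_CUBIC))
o=get_obs();print(o['eef_pos'],o['orientation'],o['force'],o['finger_gap'])
E
```

```text
[478.96855613 163.43172665 100.96277631] [-1.79991819e+02  1.80652316e-02  5.64583009e+01] [-1.00336873  0.09569629 -0.19396266] 63.866487200756936
```

View pics/s1.png

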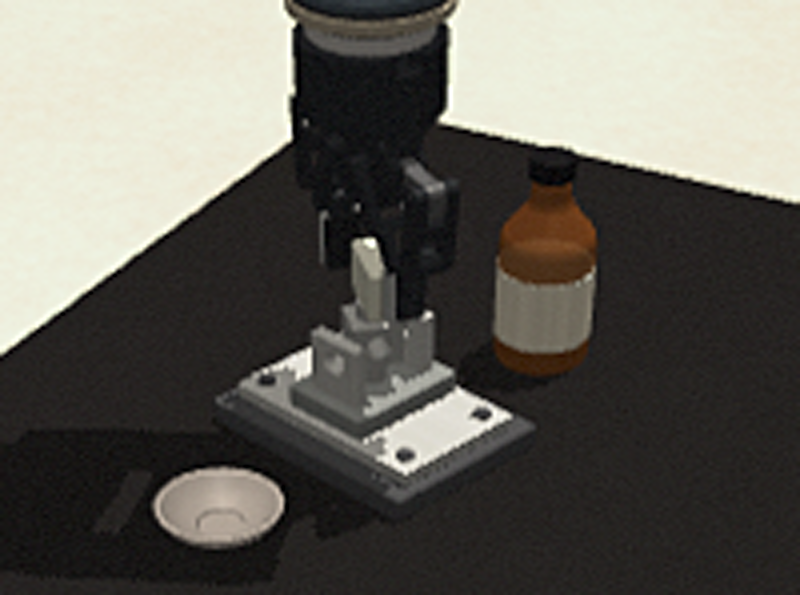

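The picture shows the bar lowered, with its direction back to the one before (180° done). The bottle and dish are untouched. Next I regrip.

Call:
apply_moves(commands=[0.5,0,0,0,0,0,-6.9,0.5,0,0,0,0,0,-6.9,0.5,0,0,0,0,0,-6.9,0.5,0,0,0,0,0,-6.9,0.5,0,0,0,0,0,-6.9,0.5,0,0,0,0,0,-6.9,0.5,0,0,0,0,0,-6.9,0.5,0,0,0,0,0,-6.9,0.5,0,0,0,0,0,-6.9,0.5,0,0,0,0,0,-6.9])

```text
clock: 9.43
eef_pos: [479.0, 163.5, 101.0]
orientation: [-180.0, -0.0, 125.4]
force: [-0.8, 0.3, -1.2]
finger_gap: 63.8
```

Call:
apply_moves(commands=[0.3,0,0,0,0,0,-6.9,0,0,0,0,0,0,0,-0.3,0,0,0,0,0,0,-0.5,0,0,0,0,0,0,-0.6,0,0,0,0,0,0,-0.7,0,0,0,0,0,0,-1,0,0,0,0,0,0,-1,0,0,0,0,0,0,-1,0,0,0,0,0,0,-1,0,0,0,0,0,0])

```text
clock: 10.27
eef_pos: [479.2, 163.6, 101.2]
orientation: [180.0, 0.0, 132.2]
force: [0.3, 1.5, 1.6]
finger_gap: 12.9
```

Call:
apply_moves(commands=[-1,0,0,0.19,0,0,6.9,-1,0,0,0.19,0,0,6.9,-1,0,0,0.19,0,0,6.9,-1,0,0,0.19,0,0,6.9,-1,0,0,0.19,0,0,6.9,-1,0,0,0.19,0,0,6.9,-1,0,0,0.19,0,0,6.9,-1,0,0,0.19,0,0,6.9,-1,0,0,0.19,0,0,6.9,-1,0,0,0.19,0,0,6.9])

```text
clock: 11.1
eef_pos: [478.9, 163.6, 99.3]
orientation: [-180.0, 0.0, 62.9]
force: [-1.1, 2.1, 3.2]
finger_gap: 13.3
```

Call:
apply_moves(commands=[-1,0,0,0.19,0,0,6.9,-1,0,0,0.19,0,0,6.9,-1,0,0,0.19,0,0,6.9,-1,0,0,0.19,0,0,6.9,-1,0,0,0.19,0,0,6.9,-1,0,0,0.19,0,0,6.9,-1,0,0,0.19,0,0,6.9,-1,0,0,0.19,0,0,6.9,-1,0,0,0.19,0,0,6.9,-1,0,0,0.19,0,0,6.9])

```text
clock: 11.93
eef_pos: [478.8, 163.9, 97.3]
orientation: [-180.0, 0.0, -6.1]
force: [-1.2, 4.8, 3.9]
finger_gap: 13.4
```

Call:
apply_moves(commands=[-1,0,0,0.19,0,0,6.9,-1,0,0,0.19,0,0,6.9,-1,0,0,0.19,0,0,6.9,-1,0,0,0.19,0,0,6.9,-1,0,0,0.19,0,0,6.9,-1,0,0,0.19,0,0,6.9,-1,0,0,0,0,0,0,-1,0,0,0,0,0,0,0,0,0,0,0,0,0,0.5,0,0,0,0,0,0])

```text
clock: 12.77
eef_pos: [478.9, 163.4, 96.0]
orientation: [180.0, -0.0, -47.1]
force: [-0.4, 0.7, -0.6]
finger_gap: 36.8
```

Call:
apply_moves(commands=[0.5,0,0,0,0,0,0,0.5,0,0,0,0,0,0,0.5,0,0,0,0,0,0,0.5,0,0,0,0,0,-6.9,0.5,0,0,0,0,0,-6.9,0.5,0,0,0,0,0,-6.9,0.5,0,0,0,0,0,-6.9,0.5,0,0,0,0,0,-6.9,0.5,0,0,0,0,0,-6.9,0.5,0,0,0,0,0,-6.9])

```text
clock: 13.6
eef_pos: [479.0, 163.5, 96.1]
orientation: [180.0, 0.0, 1.5]
force: [-0.6, 0.1, -0.0]
finger_gap: 64.3
```

Call:
apply_moves(commands=[0.5,0,0,0,0,0,-6.9,0.5,0,0,0,0,0,-6.9,0.5,0,0,0,0,0,-6.9,0.5,0,0,0,0,0,-6.9,0.5,0,0,0,0,0,-6.9,0.5,0,0,0,0,0,-6.9,0.5,0,0,0,0,0,-6.9,0.5,0,0,0,0,0,-6.9,0.5,0,0,0,0,0,-6.9,0.5,0,0,0,0,0,-6.9])

```text
clock: 14.43
eef_pos: [479.0, 163.5, 96.1]
orientation: [-180.0, 0.0, 70.5]
force: [0.4, 0.2, 0.7]
finger_gap: 64.0
```

Call:
apply_moves(commands=[0.5,0,0,0,0,0,-6.9,0.5,0,0,0,0,0,-6.9,0.5,0,0,0,0,0,-6.9,0.5,0,0,0,0,0,-6.9,0.5,0,0,0,0,0,-6.9,0.5,0,0,0,0,0,-6.9,0.5,0,0,0,0,0,-6.9,0.5,0,0,0,0,0,-6.9,0.5,0,0,0,0,0,-6.9,0.5,0,0,0,0,0,0])

```text
clock: 15.27
eef_pos: [479.0, 163.5, 96.1]
orientation: [-180.0, 0.0, 132.6]
force: [0.5, 0.3, -0.1]
finger_gap: 63.8
```

```bash
python3 - <<'E'
from cell import *
import cv2
c=read_camera("scene");cv2.imwrite("pics/s2.png",cv2.resize(c["image"][60:230,240:440],None,fx=4,fy=3.5,interpolation=cv2.INTER_CUBIC))
o=get_obs();print(o['eef_pos'],o['orientation'],o['force'],o['finger_gap'],o['clock'])
E
```

```text
[478.99918318 163.50904647  96.06943681] [-1.79993201e+02 -1.60621252e-03  1.32135487e+02] [ 0.75327371  0.22411549 -0.1906896 ] 64.28166550596225 15.3167
```

Call:
apply_moves(commands=[0.3,0,0,0,0,0,0,0,0,0,0,0,0,0,-0.3,0,0,0,0,0,0,-0.5,0,0,0,0,0,0,-0.6,0,0,0,0,0,0,-0.7,0,0,0,0,0,0,-1,0,0,0,0,0,0,-1,0,0,0,0,0,0,-1,0,0,0,0,0,0,-1,0,0,0,0,0,0])

```text
clock: 16.15
eef_pos: [479.2, 163.7, 96.3]
orientation: [180.0, 0.0, 132.2]
force: [0.1, 1.0, 2.7]
finger_gap: 13.0
```

Call:
apply_moves(commands=[-1,0,0,0.18,0,0,6.5,-1,0,0,0.18,0,0,6.5,-1,0,0,0.18,0,0,6.5,-1,0,0,0.18,0,0,6.5,-1,0,0,0.18,0,0,6.5,-1,0,0,0.18,0,0,6.5,-1,0,0,0.18,0,0,6.5,-1,0,0,0.18,0,0,6.5,-1,0,0,0.18,0,0,6.5,-1,0,0,0,0,0,0])

```text
clock: 16.98
eef_pos: [479.0, 163.6, 94.6]
orientation: [-180.0, -0.0, 73.4]
force: [-0.9, 1.6, 3.7]
finger_gap: 13.0
```

Call:
apply_moves(commands=[-1,0,0,0,0,0,0,-1,0,0,0,0,0,0,-1,0,0,0,0,0,0,0,0,0,0,0,0,0,0.2,0,0,0,0,0,0,0.2,0,0,0,0,0,0,0.2,0,0,-15,0,0,0,0.2,0,0,-30,0,0,0,0.2,0,0,-30,0,0,0,0.2,0,0,-30,0,0,0])

```text
clock: 17.82
eef_pos: [478.7, 163.4, 200.5]
orientation: [-180.0, 0.0, 73.8]
force: [-0.0, 0.5, -0.1]
finger_gap: 51.4
```

```bash
python3 - <<'E'
from cell import *
import cv2
c=read_camera("scene");cv2.imwrite("pics/s3f.png",c["image"]);cv2.imwrite("pics/s3.png",cv2.resize(c["image"][60:230,240:440],None,fx=4,fy=3.5,interpolation=cv2.INTER_CUBIC))
o=get_obs();print(o['eef_pos'],o['orientation'],o['force'],o['finger_gap'],o['clock'])
E
```

```text
[481.15762457 164.02466907 206.2158479 ] [179.63158101  -0.20013653  73.77562838] [3.4904791  0.46903567 7.42391771] 51.51097479458659 17.8667
```

View pics/s3.png

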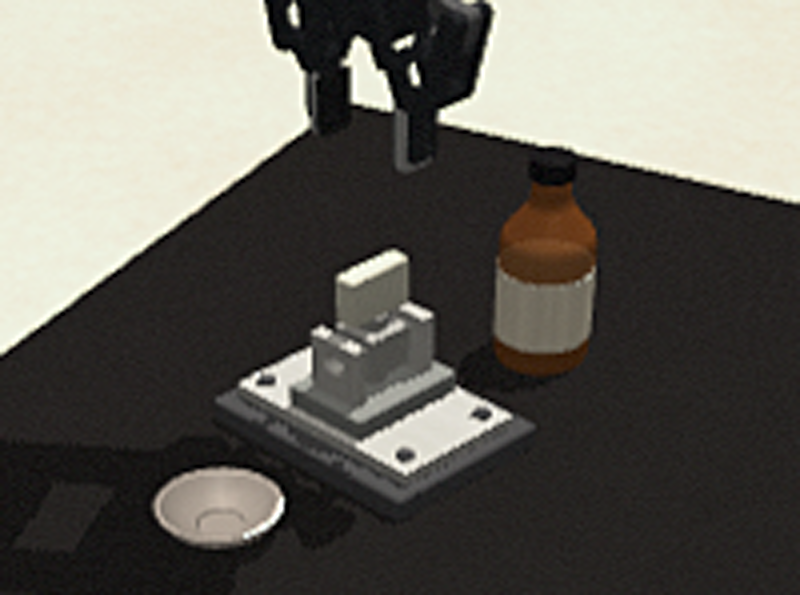

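Block top is flush and the bar points cheek to cheek. Now to the pin.

```bash
python3 - <<'E'
from plan import *
plan([479,163.5,199.5,73.7],[([549.2,-242.2,150,22.4],13,0.2),([549.2,-242.2,150,22.4],7,0.2)])
E
```

```text
[0.2, -28.4, 13.9, 3.8, 0, 0, 3.9, 0.2, -27.5, 15.9, 3.8, 0, 0, 4, 0.2, -26.2, 17.7, 3.8, 0, 0, 3.9, 0.2, -25, 19.5, 3.8, 0, 0, 4, 0.2, -23.6, 21.1, 3.8, 0, 0, 3.9, 0.2, -22, 22.7, 3.8, 0, 0, 4, 0.2, -20.5, 24.2, 3.9, 0, 0, 3.9, 0.2, -18.7, 25.6, 3.8, 0, 0, 4, 0.2, -16.9, 26.7, 3.8, 0, 0, 3.9, 0.2, -15.1, 27.9, 3.8, 0, 0, 4]
[0.2, -13.1, 28.8, 3.8, 0, 0, 3.9, 0.2, -11, 29.7, 3.8, 0, 0, 4, 0.2, -9, 30.4, 3.8, 0, 0, 3.9, 0.2, -0, -0, -0, 0, 0, -0, 0.2, -0, -0, -0, 0, 0, 0, 0.2, -0, -0, -0, 0, 0, 0, 0.2, -0, -0, -0, 0, 0, 0, 0.2, -0, -0, -0, 0, 0, 0, 0.2, -0, -0, -0, 0, 0, 0, 0.2, -0, -0, -0, 0, 0, 0]
20 end [ 549.22 -242.2   150.     22.4 ]
```

Call:
apply_moves(commands=[0.2,-28.4,13.9,3.8,0,0,3.9,0.2,-27.5,15.9,3.8,0,0,4,0.2,-26.2,17.7,3.8,0,0,3.9,0.2,-25,19.5,3.8,0,0,4,0.2,-23.6,21.1,3.8,0,0,3.9,0.2,-22,22.7,3.8,0,0,4,0.2,-20.5,24.2,3.9,0,0,3.9,0.2,-18.7,25.6,3.8,0,0,4,0.2,-16.9,26.7,3.8,0,0,3.9,0.2,-15.1,27.9,3.8,0,0,4])

```text
clock: 18.7
eef_pos: [533.2, -150.2, 160.9]
orientation: [-180.0, 0.0, 34.1]
force: [0.3, 0.7, -0.5]
finger_gap: 51.3
```

Call:
apply_moves(commands=[0.2,-13.1,28.8,3.8,0,0,3.9,0.2,-11,29.7,3.8,0,0,4,0.2,-9,30.4,3.8,0,0,3.9,0.2,0,0,0,0,0,0,0.2,0,0,0,0,0,0,0.2,0,0,15,0,0,0,0.2,0,0,15,0,0,0,0.2,0,0,10,0,0,0,0.2,0,0,0,0,0,0,0.2,0,0,0,0,0,0])

```text
clock: 19.53
eef_pos: [549.5, -241.4, 109.9]
orientation: [-180.0, 0.0, 22.5]
force: [0.7, 0.7, 0.0]
finger_gap: 51.0
```

```bash
python3 - <<'E'
from cell import *
import cv2
c=read_camera("scene");cv2.imwrite("pics/s4.png",cv2.resize(c["image"][200:340,160:330],None,fx=4.5,fy=4.2,interpolation=cv2.INTER_CUBIC))
cv2.imwrite("pics/s4b.png",cv2.resize(c["image"][110:200,270:370],None,fx=6,fy=6,interpolation=cv2.INTER_CUBIC))
c=read_camera("top");cv2.imwrite("pics/t4.png",cv2.resize(c["image"][240:370,110:310],None,fx=4,fy=4,interpolation=cv2.INTER_CUBIC))
cv2.imwrite("pics/t4b.png",cv2.resize(c["image"][200:340,350:490],None,fx=4,fy=4,interpolation=cv2.INTER_CUBIC))
o=get_obs();print(o['eef_pos'],o['orientation'],o['force'],o['finger_gap'],o['clock'])
E
```

```text
[ 549.97710494 -241.96389199  110.80967315] [ 1.79951858e+02 -4.08879207e-02  2.24759430e+01] [0.38694227 0.69058021 0.54861428] 51.22874241819841 19.6333
```

View pics/s4.png

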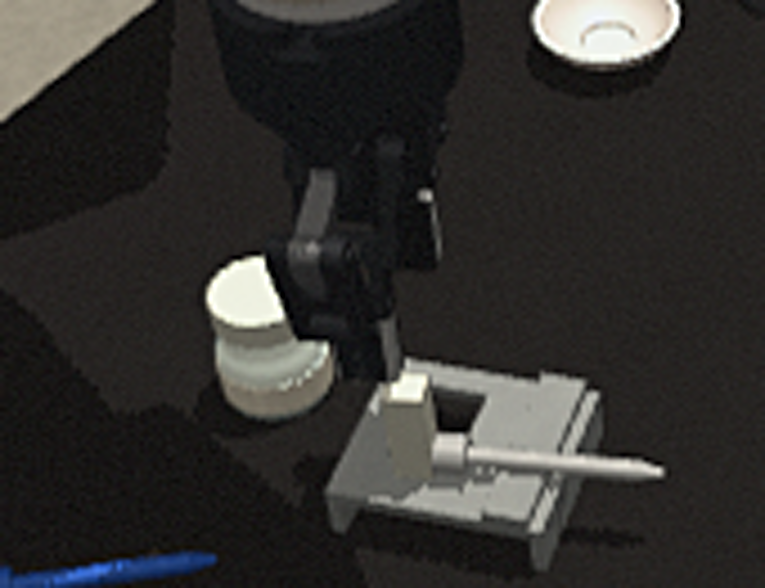

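View pics/s4b.png

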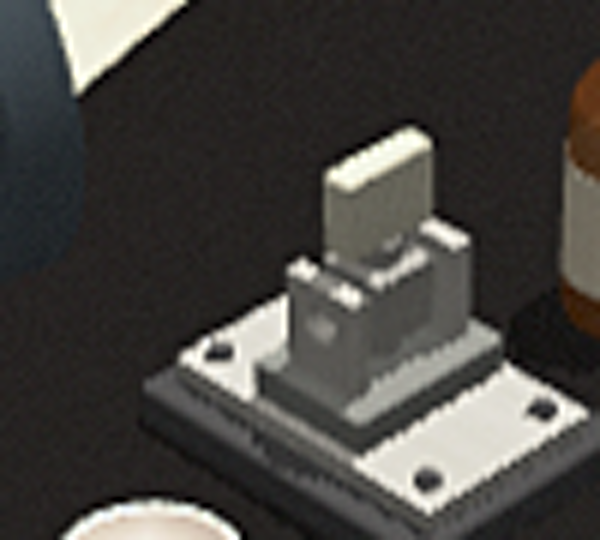

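View pics/t4.png

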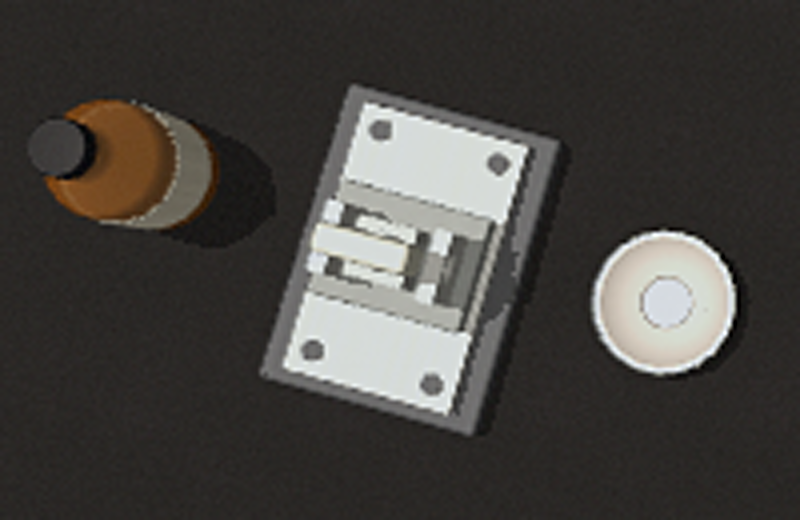

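View pics/t4b.png

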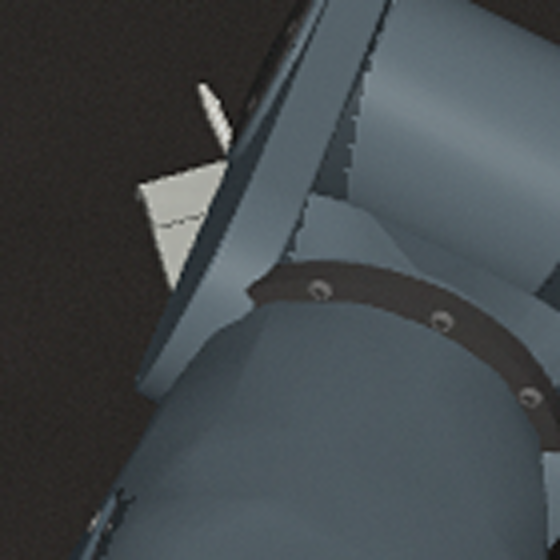

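```bash
python3 - <<'E'
from h import *
f=lambda P:np.concatenate([proj('t',P)[0]-[199.9,301.9],proj('s',P)[0]-[332.6,136.3]])
r=least_squares(f,[479,163,126]);print(r.x,r.fun)
for z in(121,126,131): print(z,proj('t',[479,163,z]),proj('s',[479,163,z]))
T=lambda x,y:(110+x/4-.4,240+y/4-.4)
a=[back('t',T(*q),126)[:2] for q in((315,222),(413,245),(310,250),(405,275))]
for u,v in((0,1),(2,3)):
    d=a[u]-a[v];print(np.degrees(np.arctan2(d[1],d[0])))
E
```

```text
[478.22277396 162.85541006 124.04757072] [ 0.03098981  0.04301479  0.06199115 -0.01279671]
121 [[200.2566289  301.57978314]] [[333.02201378 137.59822847]]
126 [[199.60086902 301.45077337]] [[333.01560689 135.54738667]]
131 [[198.93830938 301.32042585]] [[333.00916014 133.48378992]]
76.14281720479217
74.66518297335797
```

Call:
apply_moves(commands=[0.2,0,0,20,0,0,0,0.2,0,0,20,0,0,0,0.2,0,0,14,0,0,0,0.2,0,0,10,0,0,0,0.2,0,0,0,0,0,0,0.2,0,0,0,0,0,0,-0.2,0,0,0,0,0,0,-0.4,0,0,0,0,0,0,-0.5,0,0,0,0,0,0,-0.6,0,0,0,0,0,0])

```text
clock: 20.47
eef_pos: [549.8, -242.2, 46.6]
orientation: [180.0, -0.0, 22.4]
force: [0.6, -0.1, 0.3]
finger_gap: 17.0
```

Call:
apply_moves(commands=[-0.7,0,0,0,0,0,0,-1,0,0,0,0,0,0,-1,0,0,0,0,0,0,-1,0,0,0,0,0,0,-1,0,0,0,0,0,0,-1,0,0,0,0,0,0,-1,0,0,0,0,0,0,-1,0,0,0,0,0,0,-1,0,0,0,0,0,0,-1,0,0,0,0,0,0])

```text
clock: 21.3
eef_pos: [549.8, -242.2, 46.6]
orientation: [180.0, -0.0, 22.4]
force: [-1.1, 0.1, 6.5]
finger_gap: 13.0
```

```bash
python3 - <<'E'
from cell import *
import cv2
c=read_camera("scene");cv2.imwrite("pics/s5.png",cv2.resize(c["image"][200:340,160:330],None,fx=4.5,fy=4.2,interpolation=cv2.INTER_CUBIC))
o=get_obs();print(o['eef_pos'],o['orientation'],o['force'],o['finger_gap'],o['clock'])
E
```

```text
[ 549.80169854 -242.25308044   46.58480358] [ 1.79967805e+02 -2.71040031e-02  2.24372028e+01] [-0.69527222  1.08601286  5.95879323] 13.35165586455245 21.35
```

View pics/s5.png

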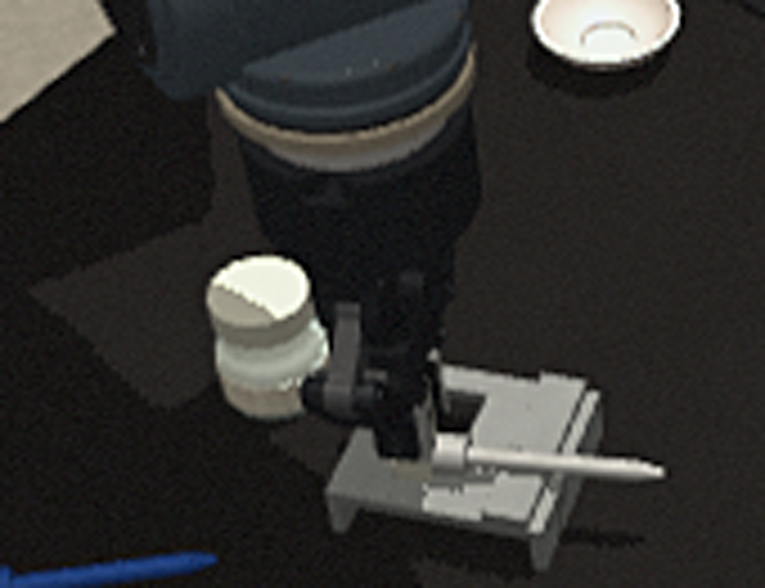

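Call:
apply_moves(commands=[-1,0.4,-3.75,0,0,0,0,-1,0.4,-3.75,0,0,0,0,-1,0.4,-3.75,0,0,0,0,-1,0.4,-3.75,0,0,0,0,-1,0.5,-3.75,0,0,0,0,-1,0.5,-3.75,0,0,0,0,-1,0.5,-3.75,0,0,0,0,-1,0.5,-3.75,0,0,0,0,-1,0,0,0,0,0,0,-1,0,0,0,0,0,0])

```text
clock: 22.18
eef_pos: [541.5, -212.4, 46.3]
orientation: [-180.0, -0.0, 22.4]
force: [0.4, 0.8, 6.6]
finger_gap: 13.3
```

```bash
python3 - <<'E'
from cell import *
import cv2
c=read_camera("scene");cv2.imwrite("pics/s6.png",cv2.resize(c["image"][200:340,160:330],None,fx=4.5,fy=4.2,interpolation=cv2.INTER_CUBIC))
o=get_obs();print(o['eef_pos'],o['orientation'],o['force'],o['finger_gap'],o['clock'])
E
```

```text
[ 541.5216182  -212.32809751   46.23581781] [-1.79980899e+02 -2.77908750e-02  2.24448288e+01] [0.48362599 0.77739559 6.5926642 ] 13.04380757261835 22.2333
```

View pics/s6.png

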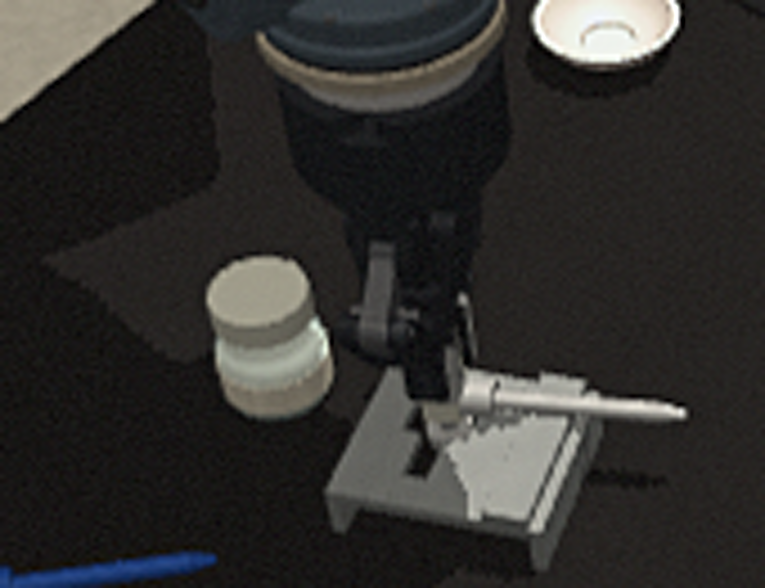

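Call:
apply_moves(commands=[-1,0,0,-3,0,0,0,-1,0,0,-4,0,0,0,-1,0,0,-5,0,0,0,-1,0,0,-6,0,0,0,-1,0,0,-8,0,0,0,-1,0,0,-10,0,0,0,-1,0,0,-12,0,0,0,-1,0,0,-12,0,0,0,-1,0,0,0,0,0,0,-1,0,0,0,0,0,0])

```text
clock: 23.07
eef_pos: [541.8, -213.2, 107.0]
orientation: [179.9, -0.1, 22.4]
force: [-0.4, 0.1, -1.8]
finger_gap: 12.9
```

```bash
python3 - <<'E'
from cell import *
import cv2
c=read_camera("scene");cv2.imwrite("pics/s7.png",cv2.resize(c["image"][180:320,160:330],None,fx=4.5,fy=4.2,interpolation=cv2.INTER_CUBIC))
cv2.imwrite("pics/s7f.png",c["image"])
c=read_camera("top");cv2.imwrite("pics/t7f.png",c["image"])
o=get_obs();print(o['eef_pos'],o['orientation'],o['force'],o['finger_gap'],o['clock'])
E
```

```text
[ 541.18983425 -212.86925195  105.74169069] [-1.79979698e+02  1.61520242e-02  2.24401975e+01] [-0.10185734  0.21227851 -1.63134732] 13.100532919241763 23.1667
```

View pics/s7.png

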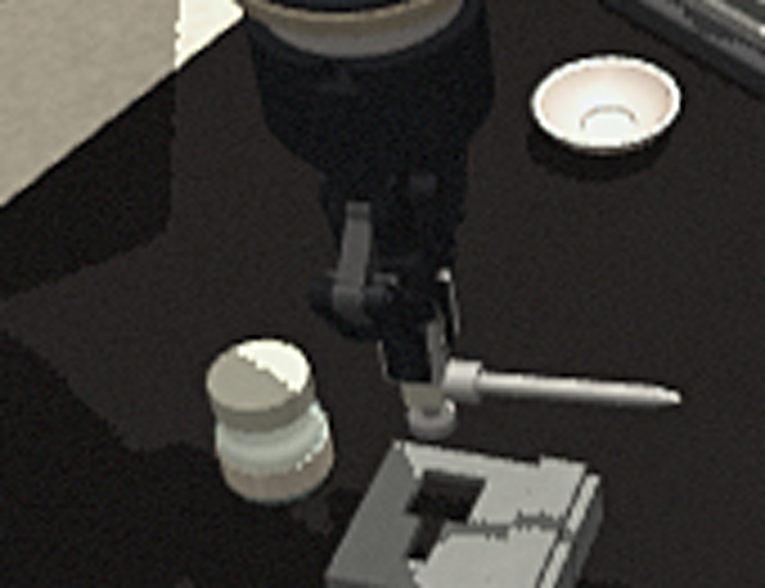

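View pics/t7f.png

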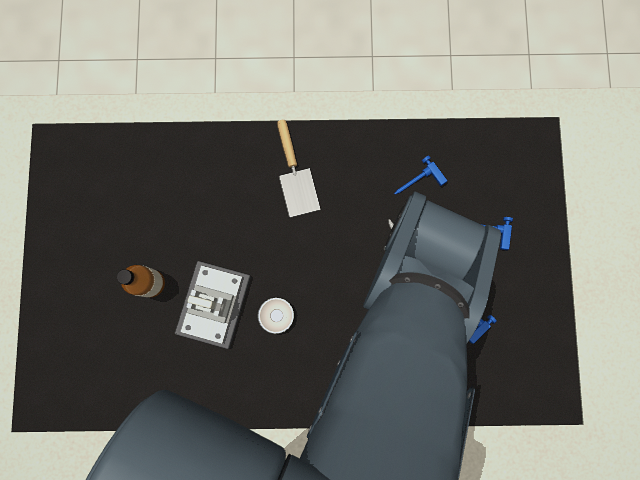

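```bash
python3 - <<'E'
from h import *
from plan import *
a=np.deg2rad(22.4);g=np.array([541.2-.65,-213-.27,0])
for z in(93,95.6,98): print(z,proj('s',g+[94*np.cos(a),94*np.sin(a),z]))
print('obs',160+680/4.5-.4,180+398/4.2-.4)
plan([541.12,-213.09,106,22.4],[([438.3,25.2,120,73.6],10,-1),([438.3,25.2,80.4,73.6],5,-1),([438.3,25.2,80.4,73.6],5,-1)])
E
```

```text
93 [[310.90469492 275.48321652]]
95.6 [[310.85432339 274.39250049]]
98 [[310.80764    273.38164517]]
obs 310.7111111111111 274.3619047619048
[-1, -0.4, -25.9, -1.4, 0, 0, -5.1, -1, 1.9, -25.9, -1.4, 0, 0, -5.1, -1, 4.1, -25.7, -1.4, 0, 0, -5.2, -1, 6.5, -25.1, -1.4, 0, 0, -5.1, -1, 8.7, -24.4, -1.4, 0, 0, -5.1, -1, 10.8, -23.6, -1.4, 0, 0, -5.1, -1, 12.9, -22.5, -1.4, 0, 0, -5.1, -1, 14.9, -21.3, -1.4, 0, 0, -5.2, -1, 16.7, -19.9, -1.4, 0, 0, -5.1, -1, 18.4, -18.3, -1.4, 0, 0, -5.1]
[-1, -0, -0, 7.9, 0, 0, -0, -1, -0, -0, 7.9, 0, 0, -0, -1, -0, -0, 8, 0, 0, 0, -1, -0, -0, 7.9, 0, 0, 0, -1, -0, -0, 7.9, 0, 0, 0, -1, -0, -0, -0, 0, 0, -0, -1, -0, -0, 0, 0, 0, -0, -1, -0, -0, 0, 0, 0, 0, -1, -0, -0, 0, 0, 0, 0, -1, -0, -0, 0, 0, 0, 0]
20 end [438.32  25.23  80.4   73.6 ]
```

The tip is where a level pin should put it (seen 310.7,274.4; predicted 310.9,274.4). Moving to the pre-insert pose over the dish.

Call:
apply_moves(commands=[-1,-0.4,-25.9,-1.4,0,0,-5.1,-1,1.9,-25.9,-1.4,0,0,-5.1,-1,4.1,-25.7,-1.4,0,0,-5.2,-1,6.5,-25.1,-1.4,0,0,-5.1,-1,8.7,-24.4,-1.4,0,0,-5.1,-1,10.8,-23.6,-1.4,0,0,-5.1,-1,12.9,-22.5,-1.4,0,0,-5.1,-1,14.9,-21.3,-1.4,0,0,-5.2,-1,16.7,-19.9,-1.4,0,0,-5.1,-1,18.4,-18.3,-1.4,0,0,-5.1])

```text
clock: 24.0
eef_pos: [437.4, 26.3, 119.6]
orientation: [-179.9, 0.0, 73.9]
force: [-0.1, 0.7, -1.4]
finger_gap: 13.4
```

Call:
apply_moves(commands=[-1,0,0,7.9,0,0,0,-1,0,0,7.9,0,0,0,-1,0,0,8,0,0,0,-1,0,0,7.9,0,0,0,-1,0,0,7.9,0,0,0,-1,0,0,0,0,0,0,-1,0,0,0,0,0,0,-1,0,0,0,0,0,0,-1,0,0,0,0,0,0,-1,0,0,0,0,0,0])

```text
clock: 24.83
eef_pos: [438.7, 25.2, 80.7]
orientation: [180.0, -0.0, 73.6]
force: [0.5, 0.3, -0.7]
finger_gap: 13.2
```

```bash
python3 - <<'E'
from cell import *
import cv2
c=read_camera("scene");cv2.imwrite("pics/s8.png",cv2.resize(c["image"][110:230,240:390],None,fx=5,fy=5,interpolation=cv2.INTER_CUBIC))
c=read_camera("top");cv2.imwrite("pics/t8.png",cv2.resize(c["image"][240:370,160:320],None,fx=4.5,fy=4.5,interpolation=cv2.INTER_CUBIC))
o=get_obs();print(o['eef_pos'],o['orientation'],o['force'],o['finger_gap'],o['clock'])
from h import *
p=o['eef_pos'];a=np.deg2rad(o['orientation'][2]);u=np.array([np.cos(a),np.sin(a),0])
tip=p+u*(94-.7);tip[2]=p[2]-10.4;print(tip,proj('s',tip),proj('t',tip),'crop',(proj('s',tip)+.4-[240,110])*5)
y=np.array([479.05,163.55,70]);v=np.array([np.cos(np.deg2rad(73.6)),np.sin(np.deg2rad(73.6)),0])
print('cheek hole scene crop',(proj('s',y-30*v)+.4-[240,110])*5)
E
```

```text
[438.63514299  25.24350529  80.65781916] [ 1.79966864e+02 -7.86105096e-03  7.36387449e+01] [-0.8386898   0.22643737 -1.12181577] 13.236669982911302 24.9333
[464.91706992 114.76529212  70.25781916] [[316.25175602 167.26350437]] [[232.39838968 310.07714319]] crop [[383.25878011 288.31752186]]
cheek hole scene crop [[418.27028557 268.64284988]]
```

View pics/s8.png

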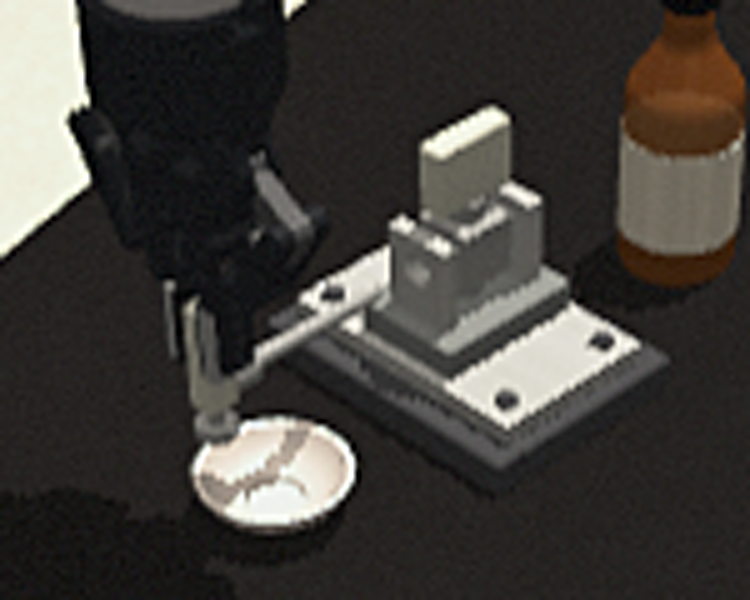

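View pics/t8.png

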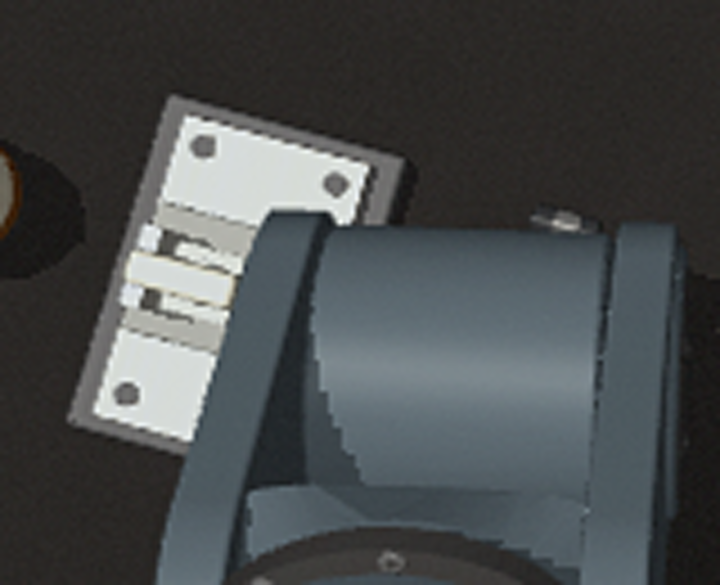

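Call:
apply_moves(commands=[-1,5,0,0,0,0,0,-1,5,0,0,0,0,0,-1,5,0,0,0,0,0,-1,5,0,0,0,0,0,-1,5,0,0,0,0,0,-1,5,0,0,0,0,0,-1,5,0,0,0,0,0,-1,3,0,0,0,0,0,-1,0,0,0,0,0,0,-1,0,0,0,0,0,0])

```text
clock: 25.77
eef_pos: [449.1, 61.8, 80.4]
orientation: [-180.0, 0.0, 73.7]
force: [0.5, -0.2, -1.6]
finger_gap: 13.0
```

```bash
python3 - <<'E'
from cell import *
import cv2
c=read_camera("scene");cv2.imwrite("pics/s9.png",cv2.resize(c["image"][110:230,240:390],None,fx=5,fy=5,interpolation=cv2.INTER_CUBIC))
o=get_obs();print(o['eef_pos'],o['orientation'],o['force'],o['moment'],o['finger_gap'],o['clock'])
E
```

```text
[449.10003246  61.69203716  80.37391087] [-1.79995323e+02  2.89892028e-03  7.36479511e+01] [-0.76787576 -0.1156605  -1.7732291 ] [-0.02657633  0.00208925  0.04169305] 13.335412767076036 25.8167
```

View pics/s9.png

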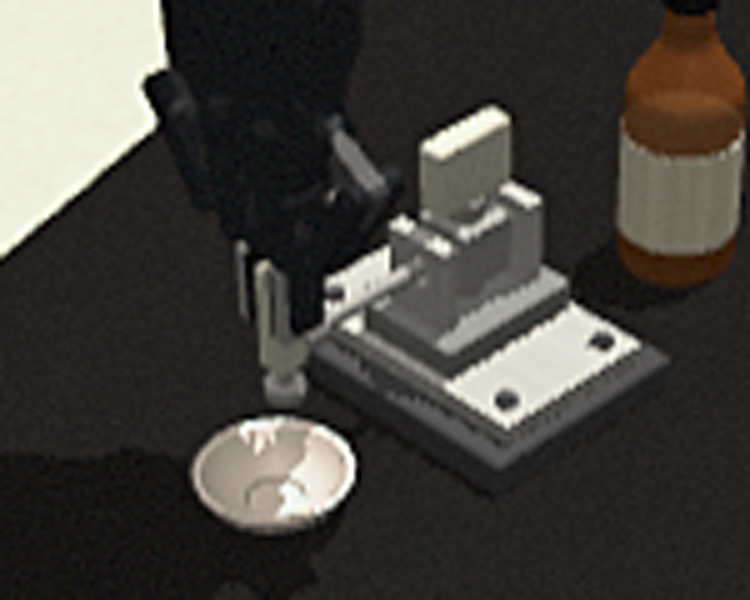

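The tip is inside the first cheek hole with no contact force. Continuing.

Call:
apply_moves(commands=[-1,5,0,0,0,0,0,-1,5,0,0,0,0,0,-1,5,0,0,0,0,0,-1,5,0,0,0,0,0,-1,5,0,0,0,0,0,-1,5,0,0,0,0,0,-1,4,0,0,0,0,0,-1,0,0,0,0,0,0,-1,0,0,0,0,0,0,-1,0,0,0,0,0,0])

```text
clock: 26.65
eef_pos: [458.7, 94.3, 80.3]
orientation: [-180.0, 0.0, 73.6]
force: [0.7, 0.4, -1.0]
finger_gap: 13.0
```

Call:
apply_moves(commands=[-1,4,0,0,0,0,0,-1,4,0,0,0,0,0,-1,4,0,0,0,0,0,-1,3,0,0,0,0,0,-1,2,0,0,0,0,0,-1,1,0,0,0,0,0,-1,1,0,0,0,0,0,-1,0,0,0,0,0,0,-1,0,0,0,0,0,0,-1,0,0,0,0,0,0])

```text
clock: 27.48
eef_pos: [464.0, 112.5, 80.4]
orientation: [-180.0, 0.0, 73.6]
force: [-0.4, 0.7, -1.2]
finger_gap: 12.9
```

Call:
apply_moves(commands=[-1,1,0,0,0,0,0,-1,1,0,0,0,0,0,-1,1,0,0,0,0,0,-1,0.5,0,0,0,0,0,-1,0.5,0,0,0,0,0,-1,0.5,0,0,0,0,0,-1,0,0,0,0,0,0,-1,0,0,0,0,0,0,-1,0,0,0,0,0,0,-1,0,0,0,0,0,0])

```text
clock: 28.32
eef_pos: [465.2, 116.2, 80.5]
orientation: [-180.0, 0.1, 73.7]
force: [-2.0, -6.5, 1.3]
finger_gap: 13.0
```

Call:
apply_moves(commands=[-1,0.5,0,0,0,0,0,-1,0.5,0,0,0,0,0,-1,0,0,0,0,0,0,-1,0,0,0,0,0,0,-1,0,0,0,0,0,0,-1,0,0,0,0,0,0,-1,0,0,0,0,0,0,-1,0,0,0,0,0,0,-1,0,0,0,0,0,0,-1,0,0,0,0,0,0])

```text
clock: 29.15
eef_pos: [465.2, 116.4, 80.5]
orientation: [-180.0, 0.2, 73.7]
force: [-2.7, -15.0, 5.3]
finger_gap: 13.0
```

```bash
python3 - <<'E'
from cell import *
import cv2
c=read_camera("scene");cv2.imwrite("pics/s10.png",cv2.resize(c["image"][110:230,240:390],None,fx=5,fy=5,interpolation=cv2.INTER_CUBIC))
o=get_obs();print(o['eef_pos'],o['orientation'],o['force'],o['moment'],o['finger_gap'],o['clock'])
E
```

```text
[465.17693767 116.377542    80.46475664] [-1.79961264e+02  1.56703731e-01  7.36794223e+01] [ -1.26469492 -14.25806851   5.11007767] [-2.63088678  0.42839405 -0.00805898] 13.078952888142455 29.2
```

View pics/s10.png

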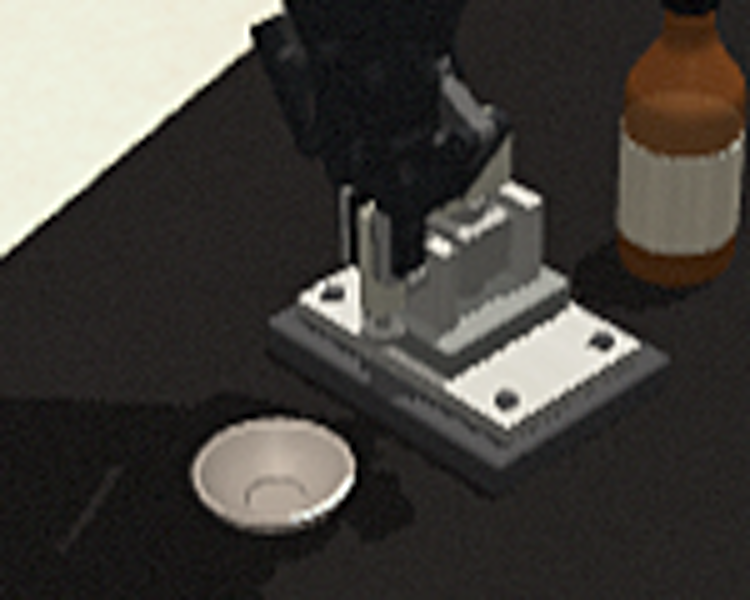

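Call:
apply_moves(commands=[-1,0,0,0.8,0,0,0,-1,0,0,0.7,0,0,0,-1,0,0,0,0,0,0,-0.6,0,0,0,0,0,0,-0.4,0,0,0,0,0,0,-0.2,0,0,0,0,0,0,0,0,0,0,0,0,0,0,0,0,0,0,0,0,0,0,0,0,0,0,0,0,0,0,0,0,0,0])

```text
clock: 30.03
eef_pos: [465.6, 117.9, 78.9]
orientation: [-180.0, -0.0, 73.6]
force: [-0.0, -0.7, -0.1]
finger_gap: 42.8
```

Call:
apply_moves(commands=[0,0,0,-10,0,0,0,0,0,0,-15,0,0,0,0,0,0,-20,0,0,0,0,0,0,-25,0,0,0,0,0,0,-25,0,0,0,0,0,0,-25,0,0,0,0,-20,0,-10,0,0,0,0,-30,0,0,0,0,0,0,-30,0,0,0,0,0,0,0,0,0,0,0,0])

```text
clock: 30.87
eef_pos: [441.9, 38.2, 209.8]
orientation: [180.0, 0.0, 73.5]
force: [-0.2, 0.3, -0.1]
finger_gap: 42.6
```

Call:
apply_moves(commands=[0,-20,0,0,0,0,0,0,-30,0,0,0,0,0,0,-30,0,0,0,0,0,0,-30,0,0,0,0,0,0,-30,0,0,0,0,0,0,-20,0,0,0,0,0,0,0,0,0,0,0,0,0,0,0,0,0,0,0,0,0,0,0,0,0,0,0,0,0,0,0,0,0])

```text
clock: 31.7
eef_pos: [398.3, -111.7, 209.1]
orientation: [180.0, -0.0, 73.7]
force: [-0.3, -0.0, -0.0]
finger_gap: 42.6
```

```bash
python3 - <<'E'
from cell import *
import cv2
from h import *
c=read_camera("scene");cv2.imwrite("pics/s11f.png",c["image"]);cv2.imwrite("pics/s11.png",cv2.resize(c["image"][110:230,240:390],None,fx=5,fy=5,interpolation=cv2.INTER_CUBIC))
c=read_camera("top");cv2.imwrite("pics/t11f.png",c["image"]);cv2.imwrite("pics/t11.png",cv2.resize(c["image"][240:370,110:290],None,fx=4.4,fy=4.4,interpolation=cv2.INTER_CUBIC))
o=get_obs();print(o['eef_pos'],o['orientation'],o['force'],o['finger_gap'],o['clock'])
y=np.array([479.05,163.55,70]);v=np.array([np.cos(np.deg2rad(73.6)),np.sin(np.deg2rad(73.6)),0])
for nm,q in(('griptop',y-50*v+[0,0,40]),('tip',y+44*v)):
  print(nm,'s',(proj('s',q)+.4-[240,110])*5,'t',(proj('t',q)+.4-[110,240])*4.4)
E
```

```text
[ 398.23779125 -111.69148056  208.97202181] [-1.79998120e+02 -3.60224768e-03  7.37143814e+01] [-0.26642356  0.05698929  0.31240538] 42.71697105033282 31.8
griptop s [[381.94257918 208.49551571]] t [[521.40046589 307.15132396]]
tip s [[538.97265129 200.46389166]] t [[326.292917   250.01039637]]
```

View pics/s11.png

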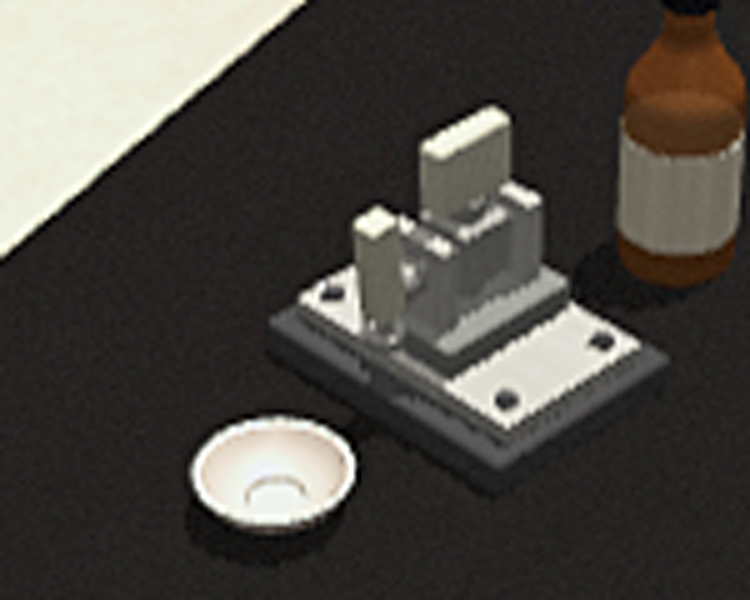

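View pics/t11.png

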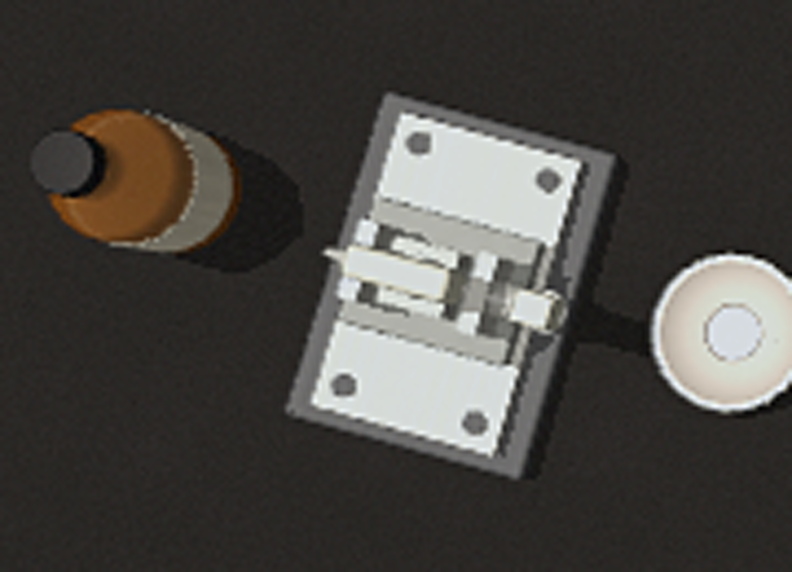

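View pics/t11f.png

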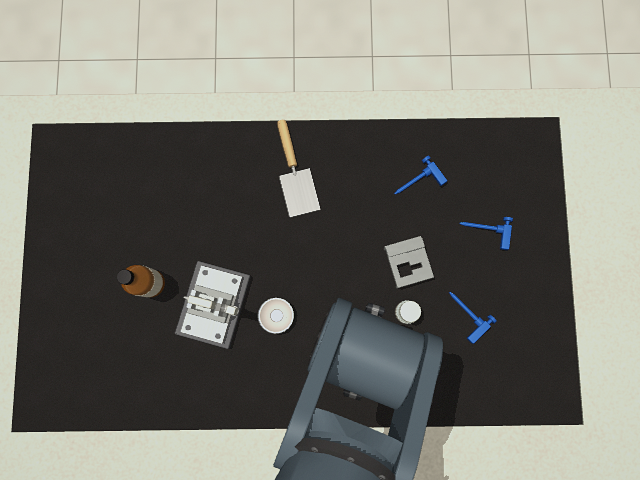

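The pin is home and every bystander stands where it started. Nose tip is seen at crop (326,253), predicted (326,250). The grip end sags slightly within the hole clearance, at most about 0.07 rad. Handing in.

```bash
python3 - <<'E'
from cell import *
print(finish_job()); print(get_obs()['clock'])
E
```

```text
the job is handed in; nothing more can be done
None
the job is handed in; nothing more can be done
```

The job is done and handed in at about 32 s. No verdict was reported.

**What I did:**
- **Screw:** I turned it about 419° clockwise in three grips, ending with the bar pointing from cheek to cheek.
- **Pin:** I slid it 30 mm along the slot to the wide end and lifted it out. I then pushed it through both cheeks and the block from the dish side, until the collar stopped on the cheek with about 15 N, and let go.

**Last checks:**
- **Bar direction:** in the top picture it is within about 1–3° of the stand fit, well inside the 14° allowed.
- **Screw height:** the two cameras put the bar top at 124 mm against the 126 mm expected. That alone is a weak test, because half a turn off would read 121 or 131 mm. The block top looks flush, and the starting angle range leaves only this turn count.
- **Pin position:** the nose tip is less than 1 pixel from its predicted place. The wrist stopped within a millimetre of the computed home position.
- **Pin angle:** after release the grip end sagged slightly in the 12 mm holes. I estimate a tilt of 0.05–0.07 rad, under the 0.15 limit.
- **Bystanders:** bottle, dish, jar and scraper look unmoved in the final pictures, and the arm was clear of everything.

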